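Park the flux bottle in its bench holder and shut the gate

TASK

Stand the amber glass flux bottle in its blue horseshoe holder: slide it gently along the bench, upright and without lifting it, through the holder's mouth until it is fully home against the back, then swing the red gate completely shut behind it. It is glass, so push only on the wide body, never touch the neck or stopper, and leave the brick, the tin and the hammer where they are.

Things in the scene. Friction and masses are not known exactly. Their poses are not given: they have to be found in the camera images.
- bottle: Amber glass bottle standing upright on the bench, with a plain paper band round it, about 0.4 kg (varies). Body 90 mm in diameter (too wide for the gripper) and cylindrical up to 70 mm high, then a shoulder that closes in to the neck at 92 mm; 140 mm high in all. Origin: centre of its underside; z up its axis. Safe to push on the cylindrical body; a push above about 60 mm may tip it.
- bottle_neck: Neck (23 mm in diameter) and black stopper (26 mm in diameter) on top of the bottle, from 92 to 140 mm above its underside; not to be touched, also not by the gripper's body. Origin: on the bottle's axis, 92 mm above its underside.
- holder: Blue steel horseshoe holder fixed to the bench, without a floor (the bottle stands on the bench in it). Upright wall 50 mm high, 10 mm thick; about 140 mm wide outside; a screw foot reaches 106 mm behind its centre. Origin: centre of the bore, at bench height; its -x axis points out of the mouth, so the bottle goes in along +x; z up.
- ring_centre (a point): Centre of the holder's bore at bench height, where the bottle's axis must stand (fully home: up to 4 mm beyond it). The bore is a half circle of radius 49 mm at the back; its straight sides, 98 mm apart, end 30 mm in front of this centre, then flare to a mouth 118 mm wide 46 mm in front of it.
- gate (a joint): Angle of the red gate about its upright hinge: 0 = shut, straight across the mouth (along the holder's +y axis); it grows to 2.7 as the gate opens, counter-clockwise seen from above. It stays where it is left (light friction, under 1 N at the knob).
- gate_hinge (a point): Hinge axis of the gate, 56 mm in front of the bore's centre and 74 mm to the holder's -y side, 40 mm above the bench; the pin stands 56 mm high.
- gate_knob (a point): Top of the black round knob (18 mm in diameter, from 30 to 62 mm above the bench) at the gate's free end, 136 mm from the hinge. Between them runs the red bar, 10 mm thick and from 30 to 50 mm above the bench.
- solder_brick: Bystander: reddish soldering brick, 150 x 75 x 35 mm. Origin: centre of its underside, x along its length.
- flux_tin: Bystander: closed whitish tin, 66 mm in diameter, 75 mm high. Origin: centre of its underside.
- bench_hammer: Bystander: small hammer lying on the bench, 200 mm long, along its x axis, head at +x.
Not all that is in view belongs to the job. Of the things shaped like the holder, the blue one is meant. There is more than one size of the bottle; the one meant has the size given above.

How it is judged:
On the way:
1. the bottle stands upright and home in the holder while the gate is still open (horizontal distance between bottle and ring_centre below 0.014 m and angle between bottle's own z axis and vertical below 0.06 rad and value of joint gate above 0.4 rad), for 0.2 s.
At the end, for the whole second after the job is handed in: The bottle stands upright (within 0.06 rad) on the bench, at rest, its axis within 12 mm of the bore's centre, and the gate is shut to within 0.1 rad (horizontal distance between bottle and ring_centre below 0.012 m and angle between bottle's own z axis and vertical below 0.06 rad and height (world z) of bottle below 0.004 m and linear speed of bottle below 0.02 m/s and value of joint gate below 0.1 rad); the robot touches nothing.
It fails at once if the bottle is pushed or pressed with more than 30 N by the robot, the holder or the gate (contact force between bottle and the arm above 30 N or contact force between bottle and the fingers above 30 N or contact force between bottle and holder above 30 N).
It fails at once if the neck or stopper is touched by the robot (contact force between bottle_neck and the fingers above 0.3 N or contact force between bottle_neck and the arm above 0.3 N).
It fails at once if the bottle is tipped more than 0.2 rad (angle between bottle's own z axis and vertical above 0.2 rad).
It fails at once if the bottle is lifted more than 15 mm off the bench (height (world z) of bottle above 0.015 m).
It fails at once if the brick, the tin or the hammer is moved more than 20 mm (distance of any of solder_brick, flux_tin, bench_hammer from where it was at the start of the episode above 0.02 m).
It also fails if it takes over 72 s, if anything falls off the work surface, if the arm or the gripper's body presses on something with over 40 N, if the wrist force passes 120 N, or if a joint passes its speed limit or range.

ROBOT

A 7-joint arm with a two-finger parallel gripper is mounted at the origin on the work surface. World frame = base frame: x ahead of the robot, y to its left, z up, the work surface at z = 0. Lengths are in m, angles in rad, forces in N, time in s.
With the tool pointing down it reaches from about 0.35 to 0.9 m from the base axis. Payload 8.1 kg.
Tool frame: the origin (TCP) lies at the very end of the fingers, on their centre line; the grasp point (between the pads) lies 19 mm behind it; z points along the fingers, y is the line along which they close (so a half turn about z gives the same grasp; the last joint's range is limited). The gripper opens to 92 mm and grips with 3 to 60 N. Pads are 19 mm wide; open, the fingers measure 130 mm over their backs; the gripper's body (75 mm by 190 mm) begins 47 mm behind the grasp point.
Start: joints at [1.146, 0.434, 0.025, 1.573, -0.012, 1.134, -0.075], TCP at [0.198, -0.593, 0.227] pointing down, gripper open.
Joint ranges: [-2.62, 2.62], [-0.44, 2.09], [-1.27, 1.32], [0.08, 2.57], [-1.32, 4.46], [0.12, 2], [-2.74, 2.74]. Speed limits (rad/s): [2.22, 2.22, 3.01, 3.01, 3.14, 3.14, 3.14].

INTERFACE

Orientations are given as a rotation vector (axis times angle).
In Python, from cell import observe, get_image, sign_off, find_in, trace, place_of gives the robot as it stands. The module is installed in compiled form; this text tells all that it offers.
- The arm moves only by the shell command python3 -m handwheel 'ROWS' [OPENING] [FORCE]. ROWS is JSON, a list of rows, each a list of 6 numbers: the shift along the tool's x, y, z each as a share of 0.02 m, from -1 to 1, then the turn, a rotation vector about the tool's x, y, z each as a share of 4 degrees, from -1 to 1. A call has 1 to 8 rows; each row shifts and turns the commanded pose from where the row before left it, along the tool's axes as they then stand; what a row does not reach is not made up. A row lasts 1/12 s, in which the tool goes at most 41.7 mm and 7.16 degrees, less where a joint would pass 70% of its speed; a pose out of reach is approached as far as the arm can. A call with a number of a shift or a turn outside -1 to 1 is refused whole. A call with a gripper value outside its range is refused whole. OPENING is the opening, from 0 (shut) to 1 (fully open), set as the call begins (- or left out, the last holds). The fingers move at their own pace and stop on an object; FORCE is the grip in N (left out, the last holds). Time passes only in rows, so rows that do not move let the fingers close. It gives the time, the measured TCP pose, the force, the opening and the grip force at its end, in the units of the state.
- observe(): the state, without advancing time (a new reading comes with each control period).
- get_image(name): name is "scene" or "top" or "wrist"; returns a dict with "image" (384x512x3 uint8, red, green, blue), "fx", "fy", "cx", "cy" (pixels), "k1" (the pictures are not rectified: a ray, as slopes to the right and down, at radius r is drawn at 1 + k1 r^2 times it, then the intrinsics apply), "position" and "orientation" of the camera in the world. Camera axes: x right, y down, z forward; pixel columns grow to the right and rows downward; lengths in m; the calibration is good to about 2 mm. A picture is of the moment at which its call begins. There is no depth.
- sign_off(): hands the job in; it is judged then, once.
Trained networks look in the newest picture that a camera, given by its name, has taken for a name from the list of things; names that differ only in an ending like _2 or _b are one class to them, and where a whole thing is asked for, a point or a joint stands for the part that bears it (a point fixed in the world has none). Each returns a list of dicts, best first, with "score" (0 to 1); they miss things now and then, are a little off and sometimes report something else, mostly with a low value. They report only what shows in the picture. A call takes as long as a camera call. They do not tell look-alikes from the thing itself.
- find_in(label, camera): "rect" ([centre column, centre row, width, height] as shares, 0 to 1, of the picture: columns of its width, rows of its height, round what is visible of it).
- trace(label, camera): "region" (384x512 bool, what is visible of it) and "rect" ([centre column, centre row, width, height] as shares, 0 to 1, of the picture: columns of its width, rows of its height, round what is visible of it).
- place_of(label, camera): "point" ([column, row] as shares, 0 to 1, of the picture: columns of its width, rows of its height: a listed point, or the origin of a listed thing).
The state is a dict: "clock": time; "joints": joint angles; "dq": joint speeds; "joint_efforts": joint torques, N m; "position": TCP position; "ee_rot": TCP orientation; "force": force on the tool from outside, world axes, zero at the start; "ft_torque": the same for the moment, N m; "width": opening from 0.0 (shut) to 1.0 (fully open); "gripper_force": force on a finger pad.
Only numpy, scipy, OpenCV 4.12 (cv2) and the standard library are available. Lean on these libraries where they do the work, as an engineer would, in place of code of your own. Each camera call takes 0.05 s, during which the arm holds its last target. There are 200 camera calls.

## Working session

There is one attempt and no reset: what is moved stays moved. The work goes in short steps, Python scripts to look and compute and a shell command to move; the robot and the scene stay as the last step left them, time stands still between calls to the robot, and variables do not carry over. Pictures are saved under pics/ and viewed, at most 10 in all, crops included, and the job is handed in when it is done.

```bash
mkdir -p pics
cat > h.py <<'E'
import numpy as np, cv2
from scipy.spatial.transform import Rotation as R
from cell import *
def ray(im,p):
    u,v=p[0]*512,p[1]*384
    xd,yd=(u-im['cx'])/im['fx'],(v-im['cy'])/im['fy']
    x,y=xd,yd
    for _ in range(20):
        s=1+im['k1']*(x*x+y*y); x,y=xd/s,yd/s
    o=np.array(im['orientation'],float)
    M=o if o.shape==(3,3) else (R.from_rotvec(o).as_matrix() if o.size==3 else R.from_quat(o).as_matrix())
    return np.array(im['position']),M@np.array([x,y,1.])
def at(im,p,z):
    c,d=ray(im,p); return c+d*(z-c[2])/d[2]
def save(im,n): cv2.imwrite('pics/'+n,cv2.cvtColor(im['image'],cv2.COLOR_RGB2BGR))
E
python3 - <<'E'
from h import *
ims={}
for c in ['scene','top']:
    im=get_image(c); ims[c]=im; print(c,im['position'],im['orientation'],im['fx'],im['k1'])
    for l,z in [('bottle',0),('bottle_neck',.092),('holder',0),('ring_centre',0),('gate_hinge',.04),('gate_knob',.062),('solder_brick',0),('flux_tin',0),('bench_hammer',0)]:
        for r in place_of(l,c)[:4]:
            p=r['point']; print(l,round(r['score'],2),np.round([p[0]*512,p[1]*384],0),at(im,p,z).round(3))
cv2.imwrite('pics/a.png',cv2.cvtColor(cv2.resize(ims['top']['image'],(800,600)),cv2.COLOR_RGB2BGR))
cv2.imwrite('pics/b.png',cv2.cvtColor(cv2.resize(ims['scene']['image'],(800,600)),cv2.COLOR_RGB2BGR))
o=observe(); print(o)
E
```

```text
scene [ 1.24330774 -0.35333992  1.07916784] [-2.19725857 -1.17271936  0.41513225] 453.9699753813617 -0.09677196956910605
bottle 0.82 [186. 221.] [ 0.48  -0.072  0.   ]
bottle 0.77 [152. 193.] [ 0.325 -0.11   0.   ]
bottle_neck 0.8 [142. 174.] [ 0.32  -0.123  0.092]
bottle_neck 0.71 [183. 205.] [ 0.491 -0.076  0.092]
holder 0.57 [241. 200.] [0.504 0.106 0.   ]
ring_centre 0.97 [243. 199.] [0.503 0.113 0.   ]
ring_centre 0.7 [280. 123.] [0.286 0.411 0.   ]
gate_hinge 0.62 [184. 207.] [ 0.46  -0.065  0.04 ]
gate_hinge 0.57 [241. 216.] [0.578 0.056 0.04 ]
gate_hinge 0.49 [286. 135.] [0.38  0.364 0.04 ]
gate_knob 0.78 [255. 106.] [0.222 0.348 0.062]
gate_knob 0.65 [219. 247.] [ 0.648 -0.055  0.062]
solder_brick 0.73 [291. 252.] [0.737 0.121 0.   ]
solder_brick 0.24 [181. 205.] [ 0.417 -0.055  0.   ]
flux_tin 0.97 [296. 184.] [0.544 0.285 0.   ]
bench_hammer 0.84 [215. 164.] [0.329 0.117 0.   ]
top [0.33396386 0.1263523  1.18722526] [-2.10087589  2.13403136 -0.17440788] 450.60482306453036 -0.029642686384734444
bottle 0.86 [365. 274.] [ 0.338 -0.123  0.   ]
bottle 0.57 [344. 217.] [ 0.488 -
[... 594 characters left out ...]
 0.   ]
{'clock': 1.0, 'joints': array([ 1.14639161,  0.43449164,  0.02497515,  1.57322015, -0.01157897,
        1.13401003, -0.07509069]), 'dq': array([ 0.00096521,  0.00225427, -0.00155516, -0.00050496,  0.00020394,
       -0.00049221, -0.00040915]), 'joint_efforts': array([ 9.48493653e-04, -6.67672276e+01,  9.84120481e-01, -3.14813018e+01,
       -6.05011289e-02,  3.27387289e-02,  2.74189034e-05]), 'position': array([ 0.19765451, -0.59292142,  0.22673894]), 'ee_rot': array([ 3.10100443e+00,  5.03239356e-01, -2.54705686e-05]), 'force': array([0.77353264, 0.56119435, 0.65350259]), 'ft_torque': array([-0.11098973, -0.00850562, -0.01193601]), 'gripper_force': 0.0, 'width': 0.9994062367667872}
```

View pics/a.png

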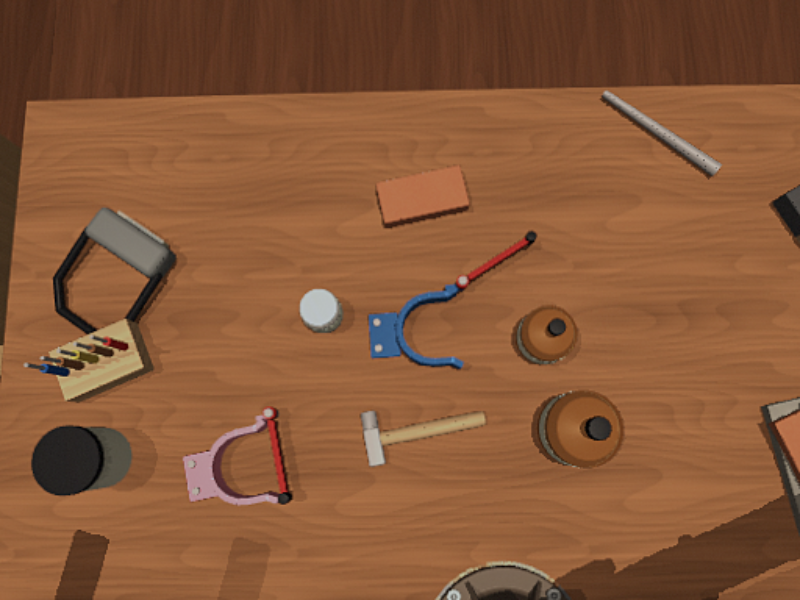

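View pics/b.png

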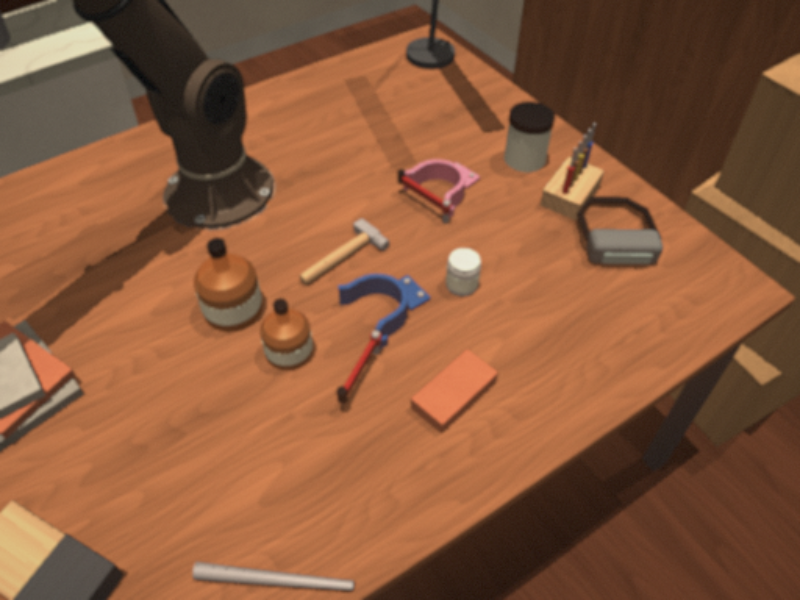

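Bottle candidates in the top picture (512x384 px) are the smaller one at (344,217) and the larger one at (365,274). The blue holder is at about (275,209); the pink one at (150,298) is the look-alike. I'll fit silhouettes in both cameras to get sizes and poses.

```bash
cat >> h.py <<'E'
def proj(im,P):
    o=np.array(im['orientation'],float); M=R.from_rotvec(o).as_matrix()
    q=(np.atleast_2d(P)-im['position'])@M; x,y=q[:,0]/q[:,2],q[:,1]/q[:,2]; s=1+im['k1']*(x*x+y*y)
    return np.c_[x*s*im['fx']+im['cx'],y*s*im['fy']+im['cy']]
S=4
def draw(m,im,xy,z):
    p=proj(im,np.c_[xy,np.full(len(xy),z)]); cv2.fillPoly(m,[np.round(p*S).astype(np.int32)],1)
def blank(): return np.zeros((384*S,512*S),np.uint8)
def soft(m): return cv2.resize(m.astype(np.float32),(512,384),interpolation=cv2.INTER_AREA)
T=np.linspace(0,2*np.pi,40)
def bottle_mask(im,x,y,k=1,top=True):
    m=blank()
    for z,r in [(a,.045) for a in np.linspace(0,.07,8)]+[(.077,.040),(.085,.025),(.092,.0115)]+[(a,.0122) for a in np.linspace(.092,.14,8)]:
        draw(m,im,np.c_[x+k*r*np.cos(T),y+k*r*np.sin(T)],z*k)
    return soft(m)
A=np.linspace(-np.pi/2,np.pi/2,40)
OUT=np.r_[[[-.046,-.069],[-.030,-.059]],np.c_[.059*np.cos(A),.059*np.sin(A)],[[-.030,.059],[-.046,.069]],[[-.046,.059],[-.030,.049]],np.c_[.049*np.cos(A),.049*np.sin(A)][::-1],[[-.030,-.049],[-.046,-.059]]]
FOOT=np.array([[.055,-.03],[.106,-.03],[.106,.03],[.055,.03]])
def holder_mask(im,x,y,a):
    m=blank(); c,s=np.cos(a),np.sin(a); M=np.array([[c,s],[-s,c]])
    for z in np.linspace(0,.05,8): draw(m,im,OUT@M+[x,y],z)
    draw(m,im,FOOT@M+[x,y],.006)
    return soft(m)
def iou(a,b): return np.minimum(a,b).sum()/np.maximum(a,b).sum()
E
cat > m.py <<'E'
from h import *
from scipy.optimize import minimize
C={c:get_image(c) for c in ['scene','top']}
reg={c:trace('bottle',c) for c in C}
def near(c,p):
    q=proj(C[c],p)[0]; return min(reg[c],key=lambda r:np.hypot(r['rect'][0]*512-q[0],r['rect'][1]*384-q[1]))['region'].astype(np.float32)
for p in [(.488,-.077),(.335,-.12)]:
    t={c:near(c,[*p,.05]) for c in C}
    for cs in (['scene','top'],['scene'],['top']):
        f=lambda v:-sum(iou(t[c],bottle_mask(C[c],*v)) for c in cs)/len(cs)
        r=minimize(f,[*p,1.],method='Nelder-Mead',options=dict(initial_simplex=[[*p,1],[p[0]+.01,p[1],1],[p[0],p[1]+.01,1],[*p,1.15]],xatol=1e-4,fatol=1e-4))
        print('bottle',cs,r.x.round(4),round(-r.fun,3))
H={c:cv2.inRange(cv2.cvtColor(C[c]['image'],cv2.COLOR_RGB2HSV),(100,120,40),(125,255,255)) for c in C}
t={}
for c in C:
    q=proj(C[c],[.506,.11,.03])[0]; w=np.zeros((384,512),np.float32); cv2.circle(w,tuple(int(i) for i in q),60,1,-1)
    t[c]=w*(H[c]>0); print(c,'blue px',t[c].sum())
for cs in (['scene','top'],['scene'],['top']):
    f=lambda v:-sum(iou(t[c],holder_mask(C[c],*v)) for c in cs)/len(cs)
    v0=np.array([.506,.104,1.5]); r=minimize(f,v0,method='Nelder-Mead',options=dict(initial_simplex=[v0,v0+[.01,0,0],v0+[0,.01,0],v0+[0,0,.15]],xatol=1e-4,fatol=1e-4))
    print('holder',cs,r.x.round(4),round(-r.fun,3))
    if len(cs)==2: hv=r.x
c,s=np.cos(hv[2]),np.sin(hv[2]); h=hv[:2]+np.array([[c,-s],[s,c]])@[-.056,-.074]; print('hinge',h.round(4))
for cam in C:
    for r in place_of('gate_knob',cam)[:3]:
        k=at(C[cam],r['point'],.062)[:2]; print('knob',cam,k.round(3),'len',np.hypot(*(k-h)).round(3),'gate',(np.arctan2(*(k-h)[::-1])-hv[2]-np.pi/2).round(3))
im=C['top']['image'][110:330,170:420]; cv2.imwrite('pics/c.png',cv2.cvtColor(cv2.resize(im,None,fx=2.7,fy=2.7,interpolation=2),cv2.COLOR_RGB2BGR))
E
python3 m.py
```

```text
bottle ['scene', 'top'] [ 0.489  -0.0819  0.9853] 0.956
bottle ['scene'] [ 0.4889 -0.0806  0.9751] 0.96
bottle ['top'] [ 0.4888 -0.083   0.9888] 0.97
bottle ['scene', 'top'] [ 0.3366 -0.1258  1.2943] 0.968
bottle ['scene'] [ 0.3363 -0.1246  1.2936] 0.968
bottle ['top'] [ 0.3368 -0.1268  1.2997] 0.979
scene blue px 51.0
top blue px 907.0
holder ['scene', 'top'] [0.5036 0.1038 1.5893] 0.381
holder ['scene'] [0.5077 0.1061 1.6469] 0.049
holder ['top'] [0.5038 0.1038 1.6133] 0.714
hinge [0.5786 0.0492]
knob scene [ 0.655 -0.056] len 0.13 gate -4.101
knob scene [0.233 0.343] len 0.453 gate -0.722
knob top [ 0.658 -0.062] len 0.137 gate -4.108
knob top [0.232 0.34 ] len 0.453 gate -0.716
```

View pics/c.png

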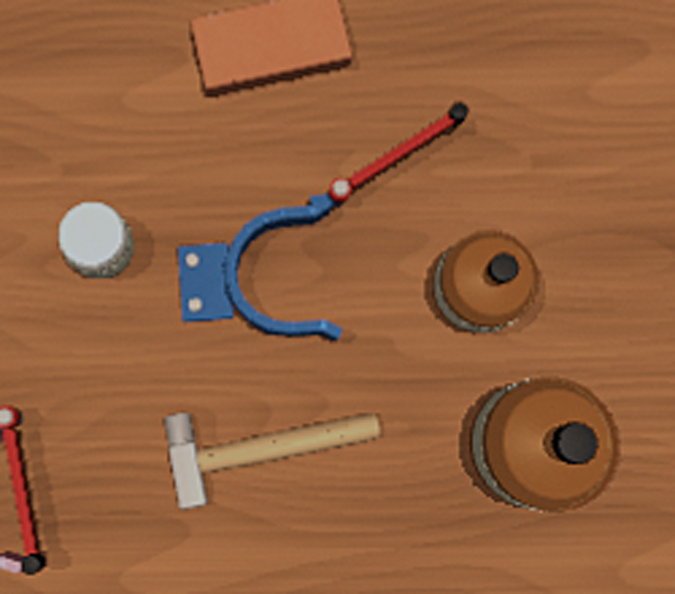

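Top crop: the fitted scale factors are 0.985 for the smaller bottle (crop (490,280), 90 mm nominal) and 1.29 for the big one (crop (545,445)). The smaller one is therefore the one meant. The blue holder's mouth faces right (world -y), and its gate is open about 2.2 rad. I'll refine the holder fit once, then move.

```bash
cat > n.py <<'E'
from h import *
from scipy.optimize import minimize
C={c:get_image(c) for c in ['scene','top']}
t={}
for c in C:
    I=C[c]['image'].astype(int); b=(I[...,2]>I[...,0]*1.25)&(I[...,2]>50)
    q=proj(C[c],[.506,.12,.03])[0]; w=np.zeros((384,512),np.uint8); cv2.circle(w,tuple(int(i) for i in q),55,1,-1)
    t[c]=(w*b).astype(np.float32)
    print(c,t[c].sum())
for cs in (['scene','top'],['scene'],['top']):
    def f(v): return -sum(iou(t[c],holder_mask(C[c],*v)) for c in cs)/len(cs)
    for a in (1.5,1.65):
        v0=np.array([.504,.104,a]); r=minimize(f,v0,method='Nelder-Mead',options=dict(initial_simplex=[v0,v0+[.01,0,0],v0+[0,.01,0],v0+[0,0,.15]],xatol=1e-4,fatol=1e-4))
        print('holder',cs,r.x.round(4),round(-r.fun,3))
for c in C:
    for r in place_of('gate_hinge',c)[:3]: print('hinge',c,at(C[c],r['point'],.04).round(4))
    for r in place_of('ring_centre',c)[:3]: print('ring',c,at(C[c],r['point'],.0).round(4))
print('pin top',at(C['top'],[296.3/512,179.3/384],.056).round(4))
E
python3 n.py
```

```text
scene 434.0
top 946.0
holder ['scene', 'top'] [0.5046 0.1041 1.5983] 0.553
holder ['scene', 'top'] [0.5046 0.1041 1.5983] 0.552
holder ['scene'] [0.5053 0.1079 1.5642] 0.394
holder ['scene'] [0.5056 0.1077 1.5639] 0.395
holder ['top'] [0.5026 0.1039 1.6607] 0.728
holder ['top'] [0.5022 0.1043 1.6799] 0.726
hinge scene [0.3772 0.3692 0.04  ]
hinge scene [0.5754 0.0608 0.04  ]
ring scene [0.5041 0.1147 0.    ]
ring scene [0.2813 0.4128 0.    ]
hinge top [0.5855 0.0565 0.04  ]
hinge top [0.3692 0.365  0.04  ]
pin top [0.5793 0.0514 0.056 ]
```

```bash
python3 -m handwheel '[[1,-0.64,0,0,0,0],[1,-0.64,0,0,0,0],[1,-0.64,0,0,0,0],[1,-0.64,0,0,0,0],[1,-0.64,0,0,0,0],[1,-0.64,0,0,0,0],[1,-0.64,0,0,0,0],[1,-0.64,0,0,0,0]]' 0.435 20
```

```text
clock: 2.27
position: [0.3177, -0.4443, 0.2269]
ee_rot: [3.101, 0.503, 0.0]
force: [-0.3, 0.1, -0.3]
width: 0.472
gripper_force: 0.0
```

```bash
python3 -m handwheel '[[1,-0.64,0,0,0,0],[1,-0.64,0,0,0,0],[1,-0.64,0,0,0,0],[1,-0.64,0,0,0,0],[1,-0.64,0,0,0,0],[1,-0.64,0,0,0,0],[1,-0.64,0,0,0,0],[1,-0.64,0,0,0,0]]'
```

```text
clock: 2.93
position: [0.4371, -0.2965, 0.2269]
ee_rot: [3.101, 0.503, 0.0]
force: [1.4, -0.1, -0.2]
width: 0.439
gripper_force: 0.0
```

```bash
python3 -m handwheel '[[1,-0.64,0,0,0,0],[1,-0.64,0,0,0,0],[1,-0.64,0,0,0,0],[1,-0.64,0,0,0,0],[0,0,0,0,0,-1],[0,0,0,0,0,-1],[0,0,0,0,0,-1],[0,0,0,0,0,-1]]'
```

```text
clock: 3.6
position: [0.4963, -0.2234, 0.2268]
ee_rot: [2.999, 0.936, -0.0]
force: [-0.6, 0.4, -0.6]
width: 0.433
gripper_force: 0.0
```

```bash
python3 -m handwheel '[[0,0,0,0,0,-1],[0,0,0,0,0,-1],[0,0,0,0,0,-1],[0,0,0,0,0,-1],[0,0,0,0,0,-1],[0,0,0,0,0,-1],[0,0,0,0,0,-1],[0,0,0,0,0,-1]]'
```

```text
clock: 4.27
position: [0.4962, -0.2236, 0.2268]
ee_rot: [2.625, 1.725, 0.0]
force: [0.3, -0.6, 0.8]
width: 0.429
gripper_force: 0.0
```

```bash
python3 -m handwheel '[[0,0,0,0,0,-1],[0,0,0,0,0,-1],[0,0,0,0,0,-1],[0,0,0,0,0,-1],[0,0,0,0,0,-1],[0,0,0,0,0,-1],[0,0,0,0,0,-0.4],[0,0,0,0,0,0]]'; python3 -c "
from h import *
o=observe();print(o['position'],R.from_rotvec(o['ee_rot']).as_matrix().round(3),o['joints'].round(2),o['clock'],o['width'])"
```

```text
clock: 4.93
position: [0.4961, -0.2237, 0.2268]
ee_rot: [2.18, 2.262, -0.0]
force: [-0.3, 0.1, -0.0]
width: 0.434
gripper_force: 0.0
[ 0.49613367 -0.22373695  0.22677672] [[-0.037  0.999  0.   ]
 [ 0.999  0.037 -0.   ]
 [-0.     0.    -1.   ]] [ 0.65  0.34 -0.42  1.74  0.15  1.09  0.21] 4.9333 0.434361091775172
```

Run:
```python
from h import *
im=get_image('top')
g=lambda u,v,z: at(im,[(u/2.7+170)/512,(v/2.7+110)/384],z)[:2]
P=[g(179,247,.005),g(228,242,.005),g(184,320,.005),g(233,317,.005)]
for a,b,o in [(1,0,0),(3,2,0),(0,2,-90),(1,3,-90)]:
    d=P[b]-P[a] if o==0 else P[b]-P[a]
    print(np.degrees(np.arctan2(d[1],d[0]))+(0 if o==0 else o))
print('screws',g(192,260,.008),g(195,305,.008),'foot',np.round(P,3).tolist())
b=((im['image'][...,2].astype(int)>im['image'][...,0]*1.2)&(im['image'][...,2]>50))[110:330,170:420]
w=get_image('wrist')
for l,z in [('ring_centre',0),('gate_hinge',.04),('bottle',0),('bottle_neck',.092),('gate_knob',.062)]:
    for r in place_of(l,'wrist')[:3]: print(l,round(r['score'],2),at(w,r['point'],z).round(4))
cv2.imwrite('pics/d.png',cv2.cvtColor(w['image'],cv2.COLOR_RGB2BGR))
```

```text
94.92555821277494
92.60581623169189
-266.39370656896347
-266.9132628254753
screws [0.51914683 0.1963702 ] [0.4746995  0.19372874] foot [[0.533, 0.209], [0.537, 0.161], [0.461, 0.205], [0.463, 0.157]]
bottle 0.84 [ 0.4892 -0.0786  0.    ]
bottle 0.63 [ 0.3367 -0.125   0.    ]
bottle_neck 0.97 [ 0.3229 -0.121   0.092 ]
```

View pics/d.png

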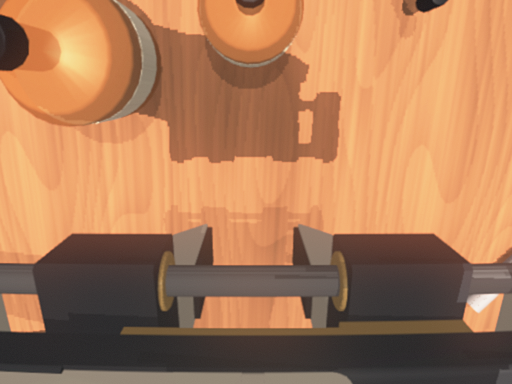

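The wrist picture shows the target bottle at (250,30), the big bottle at (80,60), and the open fingers at the bottom. The camera seems to sit on the push side, so I'll check its offset.

Run:
```python
from h import *
w=get_image('wrist');o=observe();M=R.from_rotvec(o['ee_rot']).as_matrix()
print(M.T@(np.array(w['position'])-o['position']), M.T@R.from_rotvec(w['orientation']).as_matrix()[:,2],w['fx'])
```

```text
[ 7.44096223e-02 -1.22256636e-04 -1.57991853e-01] [-2.73371608e-01 -2.27246090e-04  9.61908474e-01] 344.99712602234683
```

```bash
python3 -m handwheel '[[0,0,1,0,0,-0.35],[0,0,1,0,0,0],[0,0,1,0,0,0],[0,0,1,0,0,0],[0,0,1,0,0,0],[0,0,1,0,0,0],[0,0,1,0,0,0],[0,0,1,0,0,0]]'
```

```text
clock: 6.0
position: [0.4963, -0.2236, 0.0659]
ee_rot: [2.154, 2.286, 0.0]
force: [-0.6, -0.7, 0.4]
width: 0.435
gripper_force: 0.0
```

```bash
python3 -m handwheel '[[0,0,1,0,0,0],[0,0.15,0.5,0,0,0],[0,0,0,0,1,0],[0,0,0,0,1,0],[0,0,0,0,1,0],[0,0,0,0,1,0],[0,0,0,0,1,0],[0,0,0,0,0,0]]'; python3 -c "
from h import *
o=observe();print(o['position'],R.from_rotvec(o['ee_rot']).as_matrix().round(3),o['joints'].round(2))"
```

```text
clock: 6.67
position: [0.4987, -0.2275, 0.0356]
ee_rot: [-1.971, -2.08, -0.349]
force: [-0.5, -1.2, -1.1]
width: 0.435
gripper_force: 0.0
[ 0.49872938 -0.22749769  0.03561641] [[-0.05   0.999 -0.019]
 [ 0.938  0.054  0.344]
 [ 0.344 -0.001 -0.939]] [ 0.88  0.73 -0.54  1.75  0.05  0.91  0.45]
```

```bash
python3 -m handwheel '[[0.94,0.05,0.344,0,0,0],[0.94,0.05,0.344,0,0,0],[0.94,0.05,0.344,0,0,0],[0.47,0.03,0.172,0,0,0],[0.28,0.03,0.103,0,0,0],[0.28,0.03,0.103,0,0,0],[0.28,0.05,0.103,0,0,0],[0.28,0.05,0.103,0,0,0]]'
```

```text
clock: 7.33
position: [0.5006, -0.13, 0.0365]
ee_rot: [-1.968, -2.087, -0.346]
force: [-0.2, -1.9, 0.5]
width: 0.434
gripper_force: 1.0
```

```bash
python3 -m handwheel '[[0.28,0.08,0.103,0,0,0],[0.28,0.08,0.103,0,0,0],[0.28,0.08,0.103,0,0,0],[0.28,0.08,0.103,0,0,0],[0.28,0.08,0.103,0,0,0],[0.28,0.08,0.103,0,0,0],[0.28,0.08,0.103,0,0,0],[0,0,0,0,0,0]]'
cat > q.py <<'E'
from h import *
from scipy.optimize import minimize
import sys
o=observe(); p=np.array(o['position']); print('tcp',p.round(4),o['force'].round(1))
C=get_image('top')
rs=trace('bottle','top'); g=p[:2]+[0,.052]
q=proj(C,[*g,.05])[0]
t=min(rs,key=lambda r:np.hypot(r['rect'][0]*512-q[0],r['rect'][1]*384-q[1]))['region'].astype(np.float32)
f=lambda v:-iou(t,bottle_mask(C,*v,.985)); r=minimize(f,g,method='Nelder-Mead',options=dict(initial_simplex=[g,g+[.01,0],g+[0,.01]],xatol=1e-4,fatol=1e-4))
print('bottle top',r.x.round(4),-r.fun)
S_=get_image('scene')
for c,im in (('top',C),('scene',S_)):
    for l,z in (('bottle',0),('bottle_neck',.092),('gate_knob',.062)):
        for r in place_of(l,c)[:3]: print(c,l,round(r['score'],2),at(im,r['point'],z)[:2].round(4))
if len(sys.argv)>1:
    cv2.imwrite('pics/'+sys.argv[1],cv2.cvtColor(np.hstack([cv2.resize(i['image'][a:a+140,b:b+133],None,fx=3,fy=3,interpolation=2) for i,a,b in ((C,130,230),(S_,130,150))]),cv2.COLOR_RGB2BGR))
E
python3 q.py e.png
```

```text
clock: 8.0
position: [0.5092, -0.0848, 0.0366]
ee_rot: [-1.963, -2.089, -0.347]
force: [-0.2, -0.5, -0.3]
width: 0.435
gripper_force: 0.1
tcp [ 0.5092 -0.0848  0.0366] [-0.2 -0.5 -0.3]
bottle top [ 0.5008 -0.0357] 0.9693228006362915
top bottle 0.69 [ 0.4998 -0.0317]
top bottle_neck 0.55 [ 0.3343 -0.1273]
top bottle_neck 0.53 [ 0.5065 -0.0334]
top gate_knob 0.91 [0.2406 0.3441]
top gate_knob 0.83 [ 0.6507 -0.0606]
scene bottle 0.86 [ 0.4964 -0.0345]
scene bottle 0.7 [ 0.3326 -0.12  ]
scene bottle_neck 0.63 [ 0.4987 -0.0367]
scene gate_knob 0.72 [0.2258 0.3492]
scene gate_knob 0.63 [ 0.6557 -0.0628]
```

View pics/e.png

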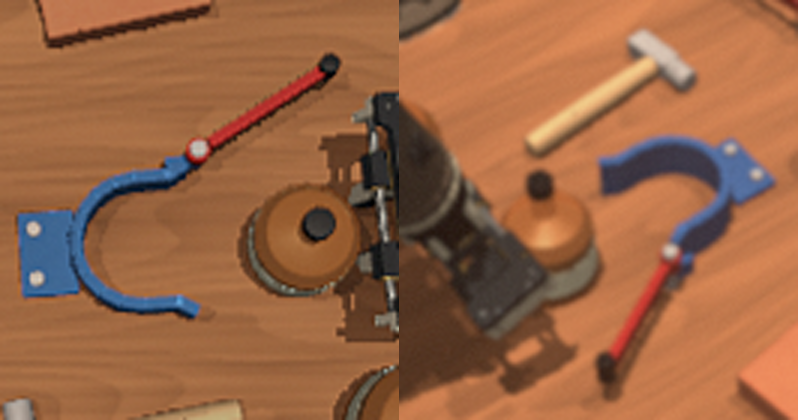

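The bottle is upright and sliding, about 6 mm left of the cradle centre; the mouth is clear. Continue.

```bash
python3 -m handwheel '[[0.2,0.12,0.073,0,0,0],[0.2,0.12,0.073,0,0,0],[0.2,0.1,0.073,0,0,0],[0.2,0.08,0.073,0,0,0],[0.2,0.05,0.073,0,0,0],[0.2,0,0.073,0,0,0],[0.2,0,0.073,0,0,0],[0,0,0,0,0,0]]'; python3 q.py | head -4
```

```text
clock: 9.12
position: [0.5164, -0.0551, 0.0365]
ee_rot: [-1.964, -2.088, -0.347]
force: [-0.1, -0.7, 1.0]
width: 0.437
gripper_force: 0.1
tcp [ 0.5164 -0.0551  0.0365] [-0.1 -0.7  1. ]
bottle top [ 0.5164 -0.0031] 0.0
top bottle 0.96 [ 0.5105 -0.0068]
top bottle 0.78 [ 0.3342 -0.1253]
```

```bash
python3 -m handwheel '[[0.25,-0.03,0.092,0,0,0],[0.25,-0.03,0.092,0,0,0],[0.25,-0.03,0.092,0,0,0],[0.25,-0.03,0.092,0,0,0],[0.25,-0.03,0.092,0,0,0],[0.25,-0.03,0.092,0,0,0],[0.25,0,0.092,0,0,0],[0,0,0,0,0,0]]'; python3 q.py f.png| head -4
```

```text
clock: 10.23
position: [0.5105, -0.0178, 0.0364]
ee_rot: [-1.963, -2.088, -0.347]
force: [-0.2, -1.2, 0.2]
width: 0.437
gripper_force: 0.1
tcp [ 0.5105 -0.0178  0.0364] [-0.2 -1.2  0.2]
bottle top [0.5083 0.0289] 0.9490151405334473
top bottle 0.9 [0.5062 0.0289]
top bottle 0.64 [ 0.33   -0.1283]
```

View pics/f.png

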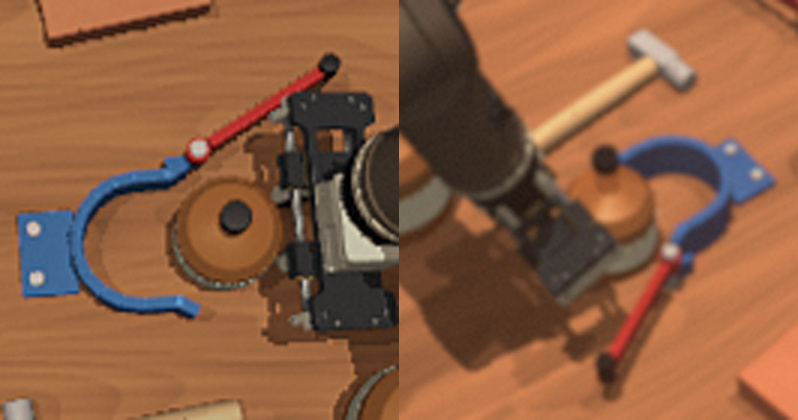

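Bottle at about (0.508, 0.029), centred in the mouth; the gripper body passes above the gate bar.

```bash
python3 -m handwheel '[[0.25,0,0.092,0,0,0],[0.25,0,0.092,0,0,0],[0.25,0,0.092,0,0,0],[0.25,0,0.092,0,0,0],[0.25,0,0.092,0,0,0],[0.25,0,0.092,0,0,0],[0.25,0,0.092,0,0,0],[0.25,0,0.092,0,0,0]]'
```

```text
clock: 11.35
position: [0.5082, 0.0236, 0.0361]
ee_rot: [-1.966, -2.088, -0.347]
force: [-0.2, -2.0, -1.1]
width: 0.437
gripper_force: 0.9
```

```bash
python3 -m handwheel '[[0.2,0,0.073,0,0,0],[0.2,0,0.073,0,0,0],[0.2,0,0.073,0,0,0],[0.1,0,0.037,0,0,0],[0,0,0,0,0,0]]'; python3 q.py g.png | head -7
```

```text
clock: 11.77
position: [0.5073, 0.0386, 0.0361]
ee_rot: [-1.965, -2.088, -0.347]
force: [0.2, -0.5, -0.3]
width: 0.435
gripper_force: 0.1
tcp [0.5073 0.0386 0.0361] [ 0.2 -0.5 -0.3]
bottle top [0.5056 0.0865] 0.9573616981506348
top bottle 0.7 [ 0.3401 -0.1267]
top bottle 0.61 [0.493  0.0884]
top bottle_neck 0.61 [ 0.3319 -0.1304]
top bottle_neck 0.51 [0.5072 0.0861]
top gate_knob 0.51 [0.5274 0.2857]
```

View pics/g.png

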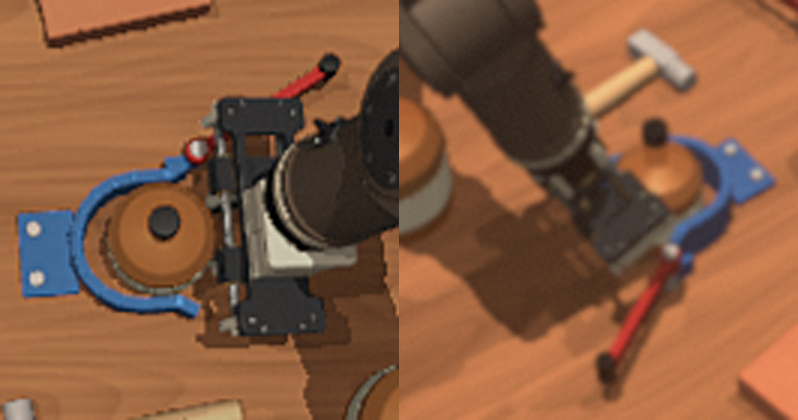

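The bottle is inside the bore, with about 18 mm to go. I'll creep in and watch the force.

```bash
python3 -m handwheel '[[0.15,0,0.055,0,0,0],[0.15,0,0.055,0,0,0],[0.15,0,0.055,0,0,0],[0.1,0,0.037,0,0,0],[0.1,0,0.037,0,0,0],[0,0,0,0,0,0]]'
```

```text
clock: 12.72
position: [0.5064, 0.0524, 0.0361]
ee_rot: [-1.965, -2.088, -0.347]
force: [1.0, -0.9, 0.3]
width: 0.437
gripper_force: 0.4
```

```bash
python3 -m handwheel '[[0.06,0,0.022,0,0,0],[0.06,0,0.022,0,0,0],[0,0,0,0,0,0]]'
```

```text
clock: 12.97
position: [0.5064, 0.0544, 0.036]
ee_rot: [-1.966, -2.087, -0.347]
force: [0.6, -1.1, -0.5]
width: 0.436
gripper_force: 0.7
```

```bash
python3 q.py | head -7
```

```text
tcp [0.5064 0.0544 0.036 ] [ 0.6 -1.1 -0.5]
bottle top [0.504  0.1016] 0.9651135802268982
top bottle 0.7 [0.4936 0.103 ]
top bottle_neck 0.83 [ 0.3339 -0.1221]
top bottle_neck 0.61 [0.5036 0.097 ]
top gate_knob 0.71 [0.2374 0.3406]
top gate_knob 0.66 [ 0.6454 -0.0671]
```

```bash
python3 -m handwheel '[[0.05,0,0.018,0,0,0],[0.05,0,0.018,0,0,0],[0,0,0,0,0,0]]'
```

```text
clock: 13.67
position: [0.5063, 0.0565, 0.036]
ee_rot: [-1.966, -2.087, -0.347]
force: [-0.2, -2.6, -0.1]
width: 0.436
gripper_force: 0.8
```

```bash
python3 -m handwheel '[[0.05,0,0.018,0,0,0],[0,0,0,0,0,0]]'
```

```text
clock: 13.83
position: [0.5061, 0.0575, 0.036]
ee_rot: [-1.966, -2.087, -0.347]
force: [0.3, -1.1, 1.0]
width: 0.435
gripper_force: 0.8
```

```bash
python3 q.py h.png | head -7
```

```text
tcp [0.5061 0.0575 0.036 ] [ 0.3 -1.1  1. ]
bottle top [0.5033 0.1037] 0.9427748918533325
top bottle 0.73 [0.4946 0.1   ]
top bottle 0.58 [ 0.332  -0.1305]
top bottle_neck 0.61 [0.5083 0.1072]
top bottle_neck 0.59 [ 0.3313 -0.1236]
top gate_knob 0.78 [0.234  0.3452]
```

View pics/h.png

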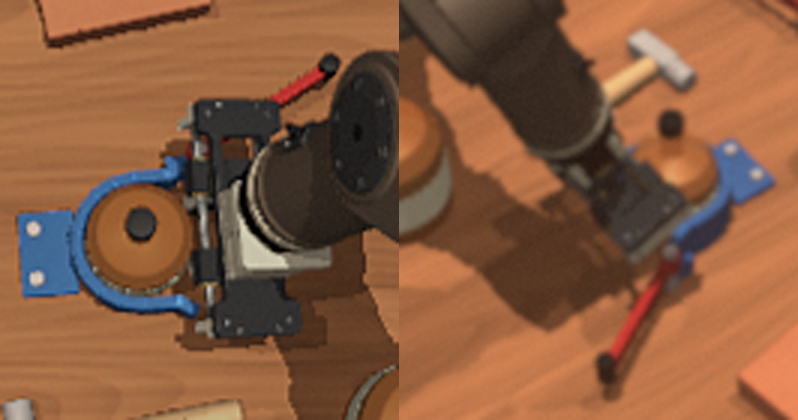

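Bottle nearly at the back. I'll creep until contact.

```bash
python3 -m handwheel '[[0.05,0,0.018,0,0,0],[0,0,0,0,0,0]]'
```

```text
clock: 14.45
position: [0.5061, 0.0586, 0.036]
ee_rot: [-1.966, -2.087, -0.347]
force: [0.1, -0.8, -1.2]
width: 0.434
gripper_force: 0.8
```

```bash
python3 -m handwheel '[[0.05,0,0.018,0,0,0],[0,0,0,0,0,0]]'
```

```text
clock: 14.62
position: [0.506, 0.0597, 0.036]
ee_rot: [-1.966, -2.087, -0.347]
force: [0.4, -2.5, -0.0]
width: 0.438
gripper_force: 0.8
```

```bash
python3 -m handwheel '[[0.05,0,0.018,0,0,0],[0,0,0,0,0,0]]'
```

```text
clock: 14.78
position: [0.506, 0.0608, 0.036]
ee_rot: [-1.966, -2.087, -0.347]
force: [-0.6, -1.1, 0.3]
width: 0.433
gripper_force: 0.9
```

```bash
python3 -m handwheel '[[0.05,0,0.018,0,0,0],[0,0,0,0,0,0]]'
```

```text
clock: 14.95
position: [0.506, 0.0611, 0.0359]
ee_rot: [-1.967, -2.087, -0.346]
force: [0.0, -4.4, 0.2]
width: 0.437
gripper_force: 2.0
```

```bash
python3 q.py | head -6
```

```text
tcp [0.506  0.0611 0.0359] [ 0.  -4.4  0.2]
bottle top [0.5038 0.1082] 0.944261908531189
top bottle 0.98 [0.4944 0.1036]
top bottle 0.81 [ 0.3359 -0.1257]
top bottle 0.74 [0.7366 0.1156]
top bottle_neck 0.58 [ 0.3255 -0.1336]
```

The force rose to 4.4 N and the tool stopped, so the bottle is home at the back with the gate still open. Next: retreat, close the fingers, raise, and go round the gate.

```bash
python3 -m handwheel '[[-0.2,0,-0.073,0,0,0],[-0.4,0,-0.147,0,0,0],[-0.94,0,-0.344,0,0,0],[-0.94,0,-0.344,0,0,0],[-0.94,0,-0.344,0,0,0],[-0.94,0,-0.344,0,0,0],[-0.94,0,-0.344,0,0,0],[-0.7,0,-0.256,0,0,0]]'
```

```text
clock: 16.07
position: [0.5136, -0.068, 0.0361]
ee_rot: [-1.967, -2.086, -0.347]
force: [-0.0, -0.1, -0.1]
width: 0.433
gripper_force: 0.0
```

```bash
python3 -m handwheel '[[0.345,0,-0.939,0,0,0],[0.345,0,-0.939,0,0,0],[0.345,0,-0.939,0,0,0],[0.345,0,-0.939,0,0,0],[0,1,0,0,0,0],[0,1,0,0,0,0],[0,1,0,0,0,0],[0,1,0,0,0,0]]' 0 10
```

```text
clock: 16.73
position: [0.5942, -0.0609, 0.1165]
ee_rot: [-1.966, -2.087, -0.347]
force: [0.4, 0.5, 0.0]
width: 0.002
gripper_force: 0.0
```

```bash
python3 q.py; python3 -c "
from h import *
o=observe();print(o['position'],R.from_rotvec(o['ee_rot']).as_matrix().round(3),o['joints'].round(2),o['width'])"
```

```text
tcp [ 0.5942 -0.0609  0.1165] [0.4 0.5 0. ]
bottle top [ 0.6353 -0.0262] 0.19650587439537048
top bottle 0.91 [0.5025 0.1071]
top bottle 0.85 [ 0.3375 -0.1266]
top bottle_neck 0.6 [ 0.3304 -0.1336]
top bottle_neck 0.52 [0.5076 0.109 ]
top gate_knob 0.83 [0.2382 0.3453]
top gate_knob 0.58 [ 0.6498 -0.0642]
scene bottle 0.67 [ 0.3281 -0.1299]
scene bottle_neck 0.66 [0.4932 0.1041]
scene gate_knob 0.69 [0.2159 0.3497]
scene gate_knob 0.65 [ 0.6516 -0.0586]
[ 0.59271486 -0.06112135  0.11630593] [[-0.056  0.998 -0.021]
 [ 0.938  0.06   0.341]
 [ 0.342 -0.    -0.94 ]] [ 0.6   0.65 -0.58  1.67 -0.01  0.97  0.17] 0.0050554512524322685
```

```bash
python3 -m handwheel '[[0.485,0.95,0.18,0,0,0],[0.485,0.95,0.18,0,0,0],[0.485,0.95,0.18,0,0,0],[0.485,0.95,0.18,0,0,0],[0.485,0.95,0.18,0,0,0],[0,0,0,0,0,0],[0,0,0,0,0,0]]'
```

```text
clock: 17.77
position: [0.6851, -0.0025, 0.1158]
ee_rot: [-1.964, -2.088, -0.347]
force: [-0.8, -0.3, -0.1]
width: 0.006
gripper_force: 0.0
```

```bash
python3 -m handwheel '[[-0.342,0,0.94,0,0,0],[-0.342,0,0.94,0,0,0],[-0.342,0,0.94,0,0,0],[-0.342,0,0.94,0,0,0],[-0.17,0,0.47,0,0,0],[0,0,0,0,0,0]]'
```

```text
clock: 18.27
position: [0.6827, -0.0049, 0.0233]
ee_rot: [-1.966, -2.084, -0.341]
force: [-0.2, 0.9, -0.4]
width: 0.006
gripper_force: 0.0
```

```bash
python3 q.py i.png | tail -4
```

```text
scene bottle_neck 0.69 [0.4989 0.1043]
scene bottle_neck 0.5 [ 0.3139 -0.1225]
scene gate_knob 0.75 [0.2144 0.3485]
scene gate_knob 0.48 [ 0.6489 -0.0563]
```

View pics/i.png

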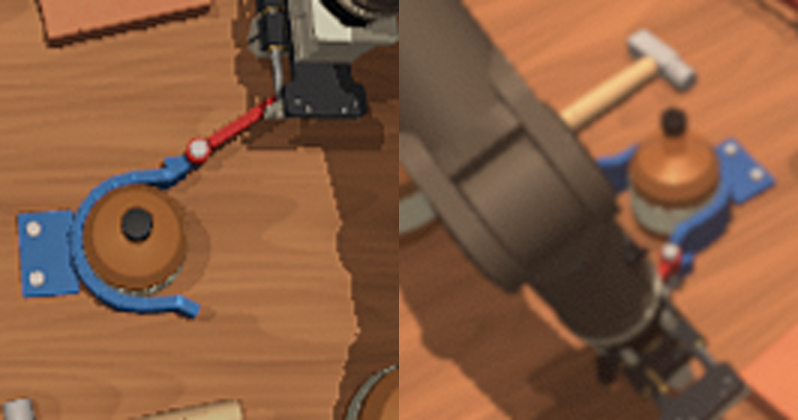

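The bottle is seated, and the tool sits on the outer side of the bar. Sweep the gate shut.

```bash
python3 -m handwheel '[[-0.327,-0.62,-0.12,0,0,0],[-0.327,-0.62,-0.12,0,0,0],[-0.327,-0.62,-0.12,0,0,0],[-0.327,-0.62,-0.12,0,0,0],[-0.327,-0.62,-0.12,0,0,0],[-0.327,-0.62,-0.12,0,0,0],[0,0,0,0,0,0]]'
```

```text
clock: 19.3
position: [0.6115, -0.0517, 0.0259]
ee_rot: [-1.968, -2.085, -0.344]
force: [-0.0, -0.6, -1.2]
width: 0.001
gripper_force: 0.0
```

```bash
python3 -m handwheel '[[0.01,-0.68,0,0,0,0],[0.01,-0.68,0,0,0,0],[0.01,-0.68,0,0,0,0],[0.01,-0.68,0,0,0,0],[0,0,0,0,0,0]]'
```

```text
clock: 19.72
position: [0.5573, -0.0521, 0.0263]
ee_rot: [-1.965, -2.087, -0.344]
force: [-1.0, -0.4, -0.0]
width: 0.004
gripper_force: 0.0
```

```bash
python3 q.py j.png | tail -4
```

```text
scene bottle_neck 0.66 [0.5697 0.0674]
scene bottle_neck 0.48 [0.5036 0.1057]
scene gate_knob 0.72 [0.2228 0.3465]
scene gate_knob 0.2 [0.552  0.0777]
```

View pics/j.png

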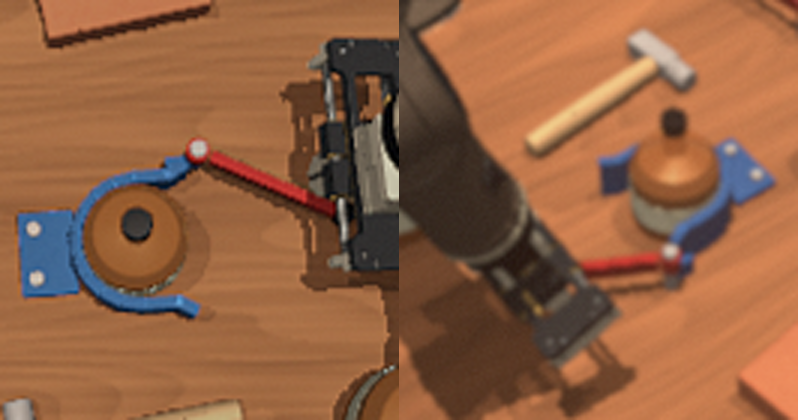

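The bar now points mostly toward -y (about 65° open) and follows the tool; the bottle is undisturbed. (10 pictures used.) Continue.

```bash
python3 -m handwheel '[[0.362,-0.62,0.132,0,0,0],[0.362,-0.62,0.132,0,0,0],[0.362,-0.62,0.132,0,0,0],[0.362,-0.62,0.132,0,0,0],[0,0,0,0,0,0]]'
```

```text
clock: 20.58
position: [0.5051, -0.0229, 0.0263]
ee_rot: [-1.963, -2.087, -0.344]
force: [-0.5, 0.5, 0.8]
width: 0.009
gripper_force: 0.0
```

```bash
python3 -m handwheel '[[0.545,-0.26,0.2,0,0,0],[0.545,-0.26,0.2,0,0,0],[0.545,-0.26,0.2,0,0,0],[0.545,-0.26,0.2,0,0,0],[0.25,-0.05,0.092,0,0,0],[0,0,0,0,0,0]]'
```

```text
clock: 21.08
position: [0.482, 0.0281, 0.0264]
ee_rot: [-1.962, -2.089, -0.346]
force: [-0.4, -0.6, 0.5]
width: 0.006
gripper_force: 0.0
```

```bash
cat > r.py <<'E'
from h import *
h=np.array([.580,.052])
for c in ('top','scene'):
    im=get_image(c)
    for r in place_of('gate_knob',c)[:3]:
        k=at(im,r['point'],.062)[:2]; d=k-h; print(c,round(r['score'],2),k.round(3),np.hypot(*d).round(3),'gate',((np.arctan2(d[1],d[0])-np.radians(183.5)+np.pi)%(2*np.pi)-np.pi).round(3))
    I=im['image'].astype(int); m=(I[...,0]>100)&(I[...,1]<50)&(I[...,2]<60)
    yy,xx=np.nonzero(m); P=np.array([at(im,[(u+.5)/512,(v+.5)/384],.05 if c=='top' else .045)[:2] for u,v in zip(xx,yy)])
    P=P[np.hypot(*(P-h).T)<.15]
    if len(P)>20:
        vx,vy,x0,y0=cv2.fitLine(P.astype(np.float32),cv2.DIST_HUBER,0,.01,.01).ravel(); print('bar',c,len(P),'gate',np.degrees(np.arctan2(vy,vx))%180-3.5,P.min(0).round(3),P.max(0).round(3))
E
python3 r.py; python3 q.py | head -4
```

```text
top 0.82 [0.234 0.34 ] 0.45 gate -0.756
top 0.64 [0.441 0.036] 0.14 gate 0.051
bar top 85 gate 2.78368 [0.453 0.036] [0.578 0.061]
scene 0.72 [0.237 0.34 ] 0.448 gate -0.76
tcp [0.4832 0.0255 0.0261] [ 0.3  0.1 -0.4]
bottle top [0.5028 0.1076] 0.9495301246643066
top bottle 0.93 [ 0.333  -0.1326]
top bottle 0.73 [0.5041 0.1096]
```

Almost shut (about 0.05 rad). Nudge until the stop is felt.

```bash
python3 -m handwheel '[[0.1,0,0.037,0,0,0],[0.1,0,0.037,0,0,0],[0,0,0,0,0,0]]'
```

```text
clock: 21.98
position: [0.4825, 0.0308, 0.0262]
ee_rot: [-1.965, -2.088, -0.347]
force: [0.2, 0.2, 0.8]
width: 0.006
gripper_force: 0.1
```

```bash
python3 -m handwheel '[[0.1,0,0.037,0,0,0],[0,0,0,0,0,0]]'
```

```text
clock: 22.15
position: [0.4823, 0.0328, 0.0261]
ee_rot: [-1.965, -2.088, -0.346]
force: [-1.3, -0.7, 0.1]
width: 0.008
gripper_force: 0.3
```

```bash
python3 -m handwheel '[[0.08,0,0.03,0,0,0],[0,0,0,0,0,0]]'
```

```text
clock: 22.32
position: [0.4823, 0.0332, 0.0259]
ee_rot: [-1.967, -2.087, -0.346]
force: [-1.4, -4.0, 2.2]
width: 0.006
gripper_force: 1.7
```

The stop is felt at 4 N. Retreat and verify.

```bash
python3 -m handwheel '[[-0.2,0,-0.073,0,0,0],[-0.5,0,-0.18,0,0,0],[-0.94,0,-0.344,0,0,0],[-0.94,0,-0.344,0,0,0],[-0.94,0,-0.344,0,0,0],[-0.94,0,-0.344,0,0,0],[0.345,0,-0.939,0,0,0],[0.345,0,-0.939,0,0,0]]'
```

```text
clock: 22.98
position: [0.4873, -0.0628, 0.0658]
ee_rot: [-1.969, -2.082, -0.345]
force: [1.1, -0.3, 0.2]
width: 0.005
gripper_force: 0.0
```

```bash
python3 -m handwheel '[[0.345,0,-0.939,0,0,0],[0.345,0,-0.939,0,0,0],[-0.94,0,-0.344,0,0,0],[-0.94,0,-0.344,0,0,0],[0,0,0,0,0,0],[0,0,0,0,0,0],[0,0,0,0,0,0]]'
```

```text
clock: 23.57
position: [0.4901, -0.1003, 0.1062]
ee_rot: [-1.966, -2.086, -0.347]
force: [0.1, -0.2, -0.4]
width: 0.004
gripper_force: 0.0
```

```bash
python3 r.py; sed -i 's/g=p\[:2\]+\[0,.052\]/g=np.array([.504,.106])/' q.py; python3 q.py
```

```text
top 0.86 [0.236 0.344] 0.451 gate -0.764
top 0.71 [0.447 0.039] 0.133 gate 0.04
bar top 65 gate 0.23040628 [0.453 0.041] [0.578 0.061]
scene 0.73 [0.225 0.361] 0.47 gate -0.778
scene 0.56 [0.442 0.042] 0.139 gate 0.01
scene 0.53 [0.558 0.077] 0.033 gate -0.897
bar scene 59 gate -1.4279768 [0.449 0.039] [0.593 0.053]
tcp [ 0.4902 -0.0996  0.1063] [-0.3 -0.8 -0.4]
bottle top [0.5038 0.1074] 0.9597331285476685
top bottle 0.62 [ 0.3397 -0.1285]
top bottle 0.58 [0.5007 0.1007]
top bottle_neck 0.55 [0.5108 0.1079]
top gate_knob 0.88 [0.2389 0.3409]
top gate_knob 0.79 [0.4384 0.0435]
scene bottle 0.95 [0.5002 0.1058]
scene bottle 0.84 [ 0.3261 -0.1306]
scene bottle_neck 0.62 [0.5086 0.1042]
scene bottle_neck 0.45 [0.596  0.2285]
scene gate_knob 0.73 [0.4372 0.0558]
scene gate_knob 0.72 [0.7589 0.0995]
scene gate_knob 0.67 [0.2285 0.3491]
```

The gate measures shut within about 0.02 rad by the bar fit, the bottle is home and upright, and the arm is clear of everything.

```bash
python3 -c "
from cell import sign_off
print(sign_off())"
```

```text
the job is handed in; nothing more can be done
None
```

The job is handed in: by camera and force checks the amber bottle stands fully home in the blue holder with the red gate shut and the arm clear; hand-in returned no verdict.

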